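Walk the glass showcase back square against the shoe step

TASK

The heavy glass watch showcase has been left askew on the closet counter. Walk it round and back by gently pushing first one and then the other of its wooden corner posts, a little at a time, until its back stands flush against the front edge of the wooden shoe step, with neither end sticking out past the step. Push it only on the corner posts: do not press on the glass, do not lift or tip the showcase, and leave the small things around it alone.

Things in the scene. Friction and masses are not known exactly. Their poses are not given: they have to be found in the camera images.
- showcase: glass watch showcase, loose, 140 deep (x), 220 wide (y) x 85 mm high, 2.1 to 3.2 kg (6 to 16 N slides it, half that swings it by a corner; pushed at one front post it turns about a point some 30 mm beyond the other). Dark wooden corner posts, 28 mm square, full height, on felt pads. Clasp at the front, hinge at the back. Origin: centre of underside; x from front to back, y to its left, z up.
- glass: the brass-trimmed glass of the showcase, not to be pressed on: four walls between the posts, set 8 mm back from the posts' outer faces on every side, and the lid (top at 81 mm, 4 mm below the post tops). Fixed to the showcase, same origin and axes.
- post_front_left (a point): middle of the front face of the showcase's front left post, 42 mm above its underside (showcase frame: x -70, y +96 mm)
- post_front_right (a point): middle of the front face of the showcase's front right post, 42 mm above its underside (showcase frame: x -70, y -96 mm)
- post_back_left (a point): middle of the back face of the showcase's back left post, 42 mm above its underside (showcase frame: x +70, y +96 mm)
- post_back_right (a point): middle of the back face of the showcase's back right post, 42 mm above its underside (showcase frame: x +70, y -96 mm)
- step: low wooden shoe step at the far side of the counter, fixed: 480 mm long (its y), 250 mm deep, 60 mm high, carrying two pairs of shoes (up to 145 mm above the counter, from 27 mm behind its front edge). Origin: middle of its front edge, at counter height; x points back into the step, square to its flat front face (the plane x = 0), y along the face, z up.
- perfume: amber perfume bottle with a brass cap, 30 x 50 x 88 mm, loose on the counter beside the showcase; origin under its middle
- polish_tin: flat red shoe-polish tin with a dark lid, 75 mm across, 26 mm high, loose on the counter; origin under its middle
- shoe_brush: wooden shoe brush, 130 x 45 x 44 mm, loose on the counter, bristles down; origin under its middle
- ring_dish: blue ceramic ring dish with a thin white post, 90 mm across, 54 mm high, loose on the counter; origin under its middle
- cufflink_box: small dark blue cufflink box with a brass catch, 61 x 61 x 36 mm, loose on the counter; origin under its middle
- cream_jar: small amber shoe-cream jar with a white cap, 52 mm across, 48 mm high, loose on the counter; origin under its middle

How it is judged:
By the outcome, as a careful person would: the job done as asked, in the order asked, and still so for the second after the job is handed in, with the robot touching nothing.
It also fails if it takes over 51 s, if anything falls off the work surface, if the arm or the gripper's body presses on something with over 40 N, if the wrist force passes 120 N, or if a joint passes its speed limit or range.

ROBOT

A 6-joint arm with a two-finger parallel gripper is mounted at the origin on the work surface. World frame = base frame: x ahead of the robot, y to its left, z up, the work surface at z = 0. Lengths are in mm, angles in rad, forces in N, time in s.
With the tool pointing down it reaches from about 350 to 775 mm from the base axis. Payload 7.3 kg.
Tool frame: the origin (TCP) lies midway between the tips of the shut fingers; the grasp point (between the pads) lies 19 mm behind it (bot.tcp_to_grasp is the distance from the TCP to the grasp point, in mm); z points along the fingers, y is the line along which they close (so a half turn about z gives the same grasp; the last joint's range is limited). The gripper opens to 92 mm and grips with 3 to 60 N. Pads are 19 mm wide; open, the fingers measure 130 mm over their backs; the gripper's body (75 mm by 190 mm) begins 47 mm behind the grasp point.
Start: joints at [-1.284, 0.342, 1.524, -0, 1.275, -0.146], TCP at [220.216, -476.602, 226.741] pointing down, gripper open.
Joint ranges: [-2.53, 2.53], [-0.77, 2.02], [0.04, 2.7], [-1, 4.14], [0.28, 2.66], [-3.11, 3.11]. Speed limits (rad/s): [2.57, 2.57, 3.14, 3.14, 3.14, 3.14].

INTERFACE

Orientations are given as [roll, pitch, yaw] about the fixed x, y, z axes, in that order (R = Rz(yaw) Ry(pitch) Rx(roll)).
In Python, from plant import bot, viewer gives the robot as it stands. The module is installed in compiled form; this text tells all that it offers.
- The arm moves only by the shell command python3 -m handwheel 'ROWS'. ROWS is text: rows parted by semicolons, each of 7 numbers parted by spaces: the shift along the tool's x, y, z scaled (see below), then the turn, a rotation vector about the tool's x, y, z scaled (see below), then the opening, from -1 (shut) to 1 (fully open), so that 0 is half open. In form: tx ty tz rx ry rz gripper; .... A call has 1 to 8 rows; each row is the pose to reach, as a shift and turn from the pose commanded when the call began, along the tool's axes at that moment, turning the shorter way round; what a row does not reach only later rows make up. The controller multiplies each number of a shift by 10 cm and each number of a turn by pi rad. A row lasts 1/12 s, in which the tool goes at most 41.7 mm and 7.16 degrees, less where a joint would pass 70% of its speed; a pose out of reach is approached as far as the arm can. A call with a number of a shift or a turn outside -1 to 1 is refused whole. A call with a gripper value outside its range is refused whole. The fingers move at their own pace and stop on an object; the grip force is fixed at half the most. Time passes only in rows, so rows that repeat a pose let the fingers close. It gives the time, the measured TCP pose, the force, the opening and the grip force at its end, in the units of the state.
- bot.get_obs(): the state, without advancing time (a new reading comes with each control period).
- viewer.capture(name): name is "scene" or "top" or "wrist"; returns a dict with "frame" (420x560x3 uint8, red, green, blue), "fov_y" (degrees; the focal length in pixels is half the picture's height over the tangent of half this angle, whatever the lens; pixels are square), "cx", "cy" (the principal point, pixels), "dist_coeffs" ([k1, k2, p1, p2, k3] as OpenCV has them; the pictures are not rectified), "T" (4x4, takes a point from camera to world coordinates). Camera axes: x right, y down, z forward; pixel columns grow to the right and rows downward; lengths in mm; the calibration is good to about 2 mm. A picture is of the moment at which its call begins. There is no depth.
- bot.close_job(): hands the job in; it is judged then, once.
Trained networks look in a picture, given as the dict that the camera call returned (one of the last four; its "shot" number tells which), for a name from the list of things; names that differ only in an ending like _2 or _b are one class to them, and where a whole thing is asked for, a point or a joint stands for the part that bears it (a point fixed in the world has none). Each returns a list of dicts, best first, with "score" (0 to 1); they miss things now and then, are a little off and sometimes report something else, mostly with a low value. They report only what shows in the picture. A call takes as long as a camera call.
- viewer.recognise(target, picture): "centre" ([column, row] in pixels, amid what is visible of it).
- viewer.cut_out(target, picture): "pixels" (420x560 bool, what is visible of it) and "centre" ([column, row] in pixels, amid what is visible of it).
The state is a dict: "time": time; "joint_positions": joint angles; "dq": joint speeds; "tau": joint torques, N m; "tool_pos": TCP position; "tcp_rot": TCP orientation; "contact_force": force on the tool from outside, world axes, zero at the start; "moment": the same for the moment, N m; "grip_width": finger opening in mm; "finger_force": force on a finger pad.
Only numpy, scipy, OpenCV 4.12 (cv2) and the standard library are available. Lean on these libraries where they do the work, as an engineer would, in place of code of your own. Each camera call takes 0.05 s, during which the arm holds its last target. There are 200 camera calls.

## Working session

There is one attempt and no reset: what is moved stays moved. The work goes in short steps, Python scripts to look and compute and a shell command to move; the robot and the scene stay as the last step left them, time stands still between calls to the robot, and variables do not carry over. Pictures are saved under pics/ and viewed, at most 10 in all, crops included, and the job is handed in when it is done.

```bash
mkdir -p pics; cat > h.py <<'E'
import numpy as np, cv2
from plant import bot, viewer
def cam(p):
    f=p["frame"].shape[0]/2/np.tan(np.radians(p["fov_y"])/2)
    return np.array([[f,0,p["cx"]],[0,f,p["cy"]],[0,0,1.]]),np.array(p["dist_coeffs"],float),np.array(p["T"],float)
def px2w(p,uv,z):
    K,d,T=cam(p); n=cv2.undistortPoints(np.array(uv,float).reshape(-1,1,2),K,d).reshape(-1,2)
    r=np.c_[n,np.ones(len(n))]@T[:3,:3].T; o=T[:3,3]
    return o+r*((z-o[2])/r[:,2])[:,None]
def w2px(p,X):
    K,d,T=cam(p); Ti=np.linalg.inv(T)
    return cv2.projectPoints(np.array(X,float).reshape(-1,1,3),cv2.Rodrigues(Ti[:3,:3])[0],Ti[:3,3],K,d)[0].reshape(-1,2)
def save(p,n): cv2.imwrite('pics/'+n,cv2.cvtColor(p["frame"],cv2.COLOR_RGB2BGR))
E
python3 - <<'E'
from h import *
np.set_printoptions(precision=1,suppress=True)
o=bot.get_obs(); print(o["time"],o["tool_pos"],o["tcp_rot"],o["contact_force"])
for n in("scene","top"):
    p=viewer.capture(n); save(p,n+'0.png'); print(n,p["T"][:3,3],p["T"][:3,2])
    for t in "showcase step perfume polish_tin shoe_brush ring_dish cufflink_box cream_jar post_front_left post_front_right post_back_left post_back_right".split():
        r=viewer.recognise(t,p)
        print(t,[(np.round(q["centre"]),round(q["score"],2),px2w(p,q["centre"],42 if 'post' in t else 20)[0]) for q in r[:2]])
E
```

```text
0.0 [ 220.1 -476.2  226.1] [-3.1 -0.   0.4] [-1.   0.4  0.1]
scene [1518.6  622.3  853.3] [-0.7 -0.4 -0.6]
showcase []
step []
perfume [(array([207., 152.]), 0.88, array([ 413.2, -374.4,   20. ]))]
polish_tin [(array([384., 216.]), 0.59, array([434. , 293.5,  20. ]))]
shoe_brush [(array([161., 188.]), 0.88, array([ 663.9, -355.4,   20. ]))]
ring_dish [(array([353., 266.]), 0.84, array([670.5, 305.9,  20. ])), (array([163., 188.]), 0.68, array([ 659.5, -350.3,   20. ]))]
cufflink_box [(array([390., 244.]), 0.61, array([541.2, 353.2,  20. ]))]
cream_jar [(array([171., 166.]), 0.7, array([ 547.7, -419.3,   20. ]))]
post_front_left [(array([270., 204.]), 0.78, array([581.4,   0.5,  42. ]))]
post_front_right [(array([269., 206.]), 0.63, array([588.8,   0.8,  42. ]))]
post_back_left [(array([269., 206.]), 0.87, array([589.2,   0.1,  42. ]))]
post_back_right [(array([268., 203.]), 0.61, array([580.6,  -6.6,  42. ]))]
top [ 512.9   10.1 1143.8] [ 0.  0. -1.]
showcase [(array([297., 200.]), 0.69, array([586.8,  -8.3,  20. ]))]
step [(array([304.,  92.]), 0.86, array([897.1, -32.4,  20. ]))]
p
[... 267 characters left out ...]
. ]))]
ring_dish [(array([189., 175.]), 0.67, array([661.2, 300.6,  20. ]))]
cufflink_box [(array([171., 220.]), 0.7, array([535.1, 351.9,  20. ])), (array([294., 201.]), 0.23, array([585. ,   0.5,  20. ]))]
cream_jar [(array([442., 208.]), 0.73, array([ 560.8, -417.1,   20. ])), (array([189., 176.]), 0.59, array([658. , 300.3,  20. ]))]
post_front_left [(array([295., 202.]), 0.8, array([580.4,  -2.1,  42. ])), (array([188., 176.]), 0.54, array([656.4, 297.7,  42. ]))]
post_front_right [(array([298., 199.]), 0.95, array([589. ,  -9.1,  42. ]))]
post_back_left [(array([295., 199.]), 0.6, array([589.4,  -1.1,  42. ]))]
post_back_right [(array([295., 199.]), 0.93, array([588.5,  -2.4,  42. ]))]
```

```bash
python3 - <<'E'
import cv2
a=cv2.imread('pics/top0.png')[40:300,140:480]
cv2.imwrite('pics/top0c.png',cv2.resize(a,None,fx=2.3,fy=2.3,interpolation=cv2.INTER_CUBIC))
E
```

```text
(no output)
```

View pics/top0c.png

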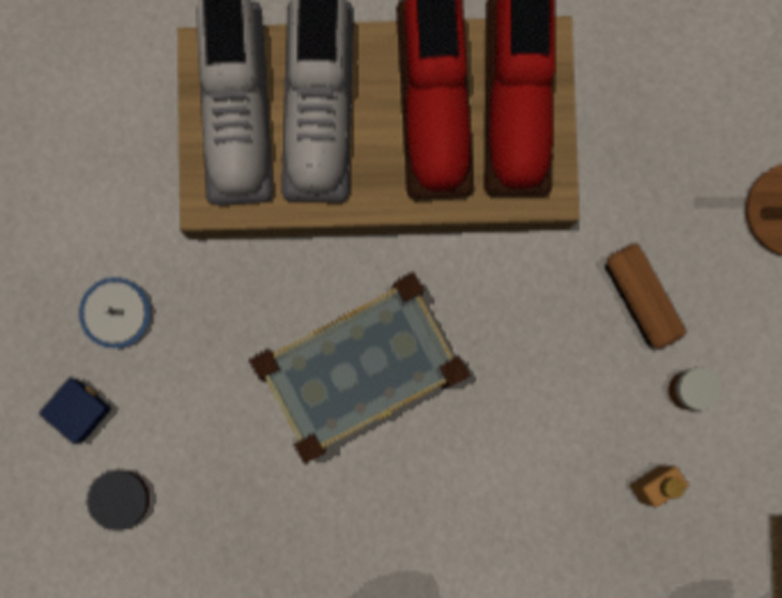

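View pics/scene0.png

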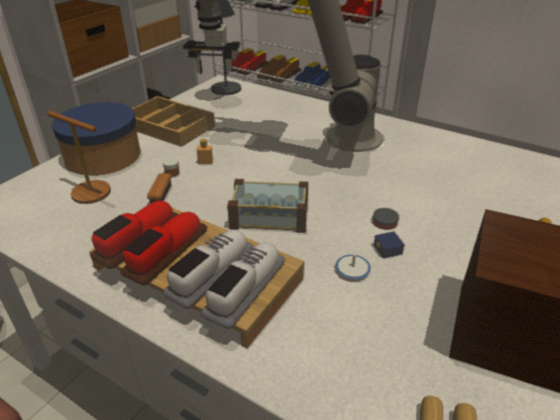

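The top view, at 2.3x, shows the showcase's post tops at about (410,287), (264,365), (309,449) and (455,371), so its yaw is about +28°. The step's front edge runs from (182,232) to (578,222). The area between them is clear. Next I'll fit the poses.

```bash
cat >> h.py <<'E'
from scipy.optimize import minimize
def showpose(p,g):
    """fit (x,y,yaw deg) of the showcase: dark post pixels against drawn posts"""
    im=cv2.GaussianBlur(p["frame"],(3,3),0).astype(float); lum=im.max(2)
    dark=np.clip((95-lum)/40,0,1)*(im[...,0]>=im[...,2]-2)
    S=4
    def draw(v):
        c,s=np.cos(np.radians(v[2])),np.sin(np.radians(v[2])); m=np.zeros((420*S,560*S),np.uint8)
        for a in(-56,56):
            for b in(-96,96):
                L=np.array([[a+i,b+j,k] for i in(-14,14) for j in(-14,14) for k in(2,85)],float)
                W=np.c_[v[0]+c*L[:,0]-s*L[:,1],v[1]+s*L[:,0]+c*L[:,1],L[:,2]]
                h=cv2.convexHull(((w2px(p,W)+.5)*S*16).astype(np.int32)); cv2.fillConvexPoly(m,h,255,shift=4)
        return cv2.resize(m,(560,420),interpolation=cv2.INTER_AREA)/255.
    u=w2px(p,[[g[0],g[1],42]])[0].astype(int); w=np.zeros_like(dark); cv2.circle(w,tuple(int(i) for i in u),85,1,-1)
    cost=lambda v:(np.abs(draw(v)-dark)*w).sum()
    best=min((minimize(cost,[g[0]+dx,g[1]+dy,g[2]+t],method='Nelder-Mead',options=dict(initial_simplex=np.array(g)+[dx,dy,t]+np.array([[0,0,0],[8,0,0],[0,8,0],[0,0,5]]),xatol=.05,fatol=.01)) for dx,dy,t in((0,0,0),(6,-6,4),(-6,6,-4))),key=lambda r:r.fun)
    return best.x,best.fun,(draw(best.x)*w).sum()
E
python3 - <<'E'
from h import *
np.set_printoptions(precision=1,suppress=True)
p=viewer.capture("top")
print(showpose(p,[588,-5,28]))
m=viewer.cut_out("step",p)[0]["pixels"]
# front top edge: wood to dark face, per column strongest brightness drop
im=cv2.cvtColor(p["frame"],cv2.COLOR_RGB2GRAY).astype(float)
cols=np.arange(225,386,4); 
for z,sg in((60,-1),(0,1)):
    P=[]
    for c in cols:
        r=np.where(m[:,c])[0].max(); seg=im[r-8:r+7,c]; d=sg*np.diff(seg); i=d.argmax()
        P.append([c,r-8+i+.5])
    W=px2w(p,P,z); k=np.ones(len(W),bool)
    for _ in range(4):
        f=np.polyfit(W[k,1],W[k,0],1); e=W[:,0]-np.polyval(f,W[:,1]); k=abs(e)<max(2,2*np.std(e[k]))
    print(z,"x=%.1f at y=-30, slope %.4f, yaw %.2f deg"%(np.polyval(f,-30),f[0],-np.degrees(np.arctan(f[0]))),e.std())
cc=np.where(m.any(0))[0]; print(px2w(p,[[cc.min(),140],[cc.max()+1,138]],60))
E
```

```text
(array([584.5,  -5. ,  27.5]), np.float64(1198.8710784313726), np.float64(599.2941176470588))
60 x=756.8 at y=-30, slope -0.0109, yaw 0.62 deg 0.8116398803861722
0 x=757.2 at y=-30, slope -0.0153, yaw 0.88 deg 1.0291754028220754
[[ 753.6  212.6   60. ]
 [ 752.2 -270.7   60. ]]
```

```bash
cat > d.py <<'E'
import sys,numpy as np
from plant import bot
from scipy.spatial.transform import Rotation as R
o=bot.get_obs(); Q=R.from_euler('xyz',o["tcp_rot"]); t=np.array([float(v) for v in sys.argv[1:5]])
d=Q.inv().apply(t[:3]-o["tool_pos"])/100
w=(Q.inv()*R.from_euler('xyz',[np.pi,0,np.radians(t[3])])).as_rotvec()/np.pi
print("t",round(o["time"],2),"pos",np.round(o["tool_pos"],1),"yaw",np.round(np.degrees(o["tcp_rot"][2]),1),"F",np.round(o["contact_force"],1),"need",np.round(d,3),np.round(w,4))
E
python3 -m handwheel '0.4 -0.4 0 0 0 -0.04 -1; 0.8 -0.8 0 0 0 -0.08 -1; 1 -1 0 0 0 -0.12 -1; 1 -1 0 0 0 -0.16 -1; 1 -1 0 0 0 -0.2 -1;1 -1 0 0 0 -0.24 -1;1 -1 0 0 0 -0.28 -1;1 -1 0 0 0 -0.31 -1'
python3 d.py 443 30 150 117.5
```

```text
time: 2.07
tool_pos: [269.2, -343.7, 226.9]
tcp_rot: [3.141, 0.0, 1.413]
contact_force: [0.9, 1.1, 0.2]
grip_width: 43.3
finger_force: 0.0
t 2.07 pos [ 269.2 -343.7  226.9] yaw 81.0 F [0.9 1.1 0.2] need [3.964 1.131 0.768] [ 0.000e+00  2.000e-04 -2.028e-01]
```

```bash
M="python3 -m handwheel"
python3 -m handwheel '0.35 0.1 0.06 0 0 0 -1; 0.7 0.2 0.13 0 0 0 -1; 1 0.28 0.19 0 0 0 -1' >/dev/null
python3 -m handwheel '0.35 0.1 0.06 0 0 0 -1; 0.7 0.2 0.13 0 0 0 -1; 1 0.28 0.19 0 0 0 -1' >/dev/null
python3 -m handwheel '0.35 0.1 0.06 0 0 0 -1; 0.7 0.2 0.13 0 0 0 -1; 1 0.28 0.19 0 0 0 -1' >/dev/null
python3 -m handwheel '0.35 0.1 0.06 0 0 -0.035 -1; 0.7 0.2 0.13 0 0 -0.07 -1; 0.96 0.28 0.19 0 0 -0.11 -1; 0.96 0.28 0.19 0 0 -0.15 -1;0.96 0.28 0.19 0 0 -0.19 -1;0.96 0.28 0.19 0 0 -0.203 -1;0.96 0.28 0.19 0 0 -0.203 -1'
python3 d.py 443 30 40 117.5
python3 - <<'E'
from h import *
p=viewer.capture("wrist"); save(p,"w1.png")
E
```

```text
time: 3.4
tool_pos: [444.3, 28.8, 150.7]
tcp_rot: [-3.142, 0.0, 2.047]
contact_force: [1.1, -0.2, 0.4]
grip_width: 0.4
finger_force: 0.0
t 3.4 pos [444.3  28.8 150.7] yaw 117.3 F [ 1.1 -0.2  0.4] need [ 0.017 -0.006  1.107] [-0.      0.     -0.0013]
```

View pics/w1.png

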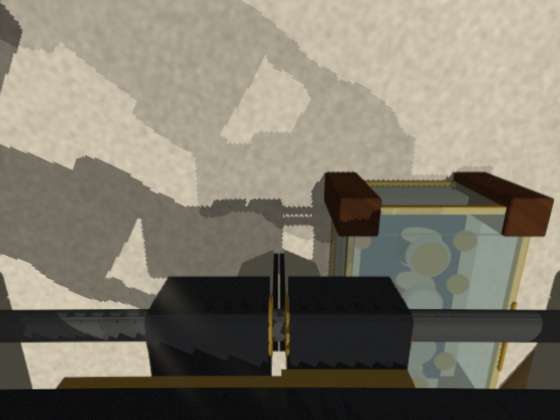

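```bash
python3 - <<'E'
from h import *
np.set_printoptions(precision=1,suppress=True)
p=viewer.capture("wrist"); print(p["T"])
t=bot.get_obs()["tool_pos"]; print("tcp px",w2px(p,[t]))
v=np.array([584.5,-5,27.5]);c,s=np.cos(np.radians(v[2])),np.sin(np.radians(v[2]))
L=np.array([[-70,110,85],[-70,82,85],[-42,110,85],[-42,82,85],[70,110,85],[70,82,85],[42,110,85],[42,82,85],[-70,110,0]])
W=np.c_[v[0]+c*L[:,0]-s*L[:,1],v[1]+s*L[:,0]+c*L[:,1],L[:,2]]
print(w2px(p,W))
E
```

```text
[[  0.9   0.4   0.1 405.7]
 [  0.5  -0.8  -0.3 103.6]
 [  0.    0.3  -1.  307.9]
 [  0.    0.    0.    1. ]]
tcp px [[279.1 270.6]]
[[338.1 200.6]
 [336.3 240. ]
 [380.9 200.2]
 [377.6 239.7]
 [555.  198.7]
 [545.3 238.6]
 [510.9 199.1]
 [502.8 238.8]
 [322.7 172.3]]
```

```bash

python3 -m handwheel '0.02 0 0.35 0 0 0 -1; 0.03 0 0.7 0 0 0 -1; 0.04 0 1 0 0 0 -1; 0.04 0 1 0 0 0 -1' >/dev/null
python3 -m handwheel '0 0.04 0.1 0 0 0 -1; 0 0.09 0.1 0 0 0 -1; 0 0.13 0.1 0 0 0 -1; 0 0.16 0.1 0 0 0 -1; 0 0.18 0.1 0 0 0 -1; 0 0.2 0.1 0 0 0 -1; 0 0.22 0.1 0 0 0 -1'
python3 -m handwheel '0 0.03 0 0 0 0.004 -1; 0 0.07 0 0 0 0.009 -1; 0 0.1 0 0 0 0.014 -1; 0 0.14 0 0 0 0.019 -1; 0 0.17 0 0 0 0.024 -1; 0 0.2 0 0 0 0.029 -1; 0 0.24 0 0 0 0.034 -1; 0 0.27 0 0 0 0.039 -1'
python3 d.py 443 30 40 117.5
python3 - <<'E'
from h import *
p=viewer.capture("wrist"); save(p,"w2.png")
E
```

```text
time: 4.42
tool_pos: [461.5, 41.8, 41.3]
tcp_rot: [-3.14, 0.0, 2.045]
contact_force: [-8.5, -8.4, 8.5]
grip_width: 0.2
finger_force: 5.8
time: 5.08
tool_pos: [482.0, 54.9, 40.4]
tcp_rot: [-3.134, -0.003, 1.922]
contact_force: [-13.3, 0.8, 7.1]
grip_width: -0.0
finger_force: 5.9
t 5.08 pos [482.   54.9  40.4] yaw 110.1 F [-13.3   0.8   7.1] need [-0.099 -0.452  0.007] [-0.0025 -0.0012 -0.041 ]
```

View pics/w2.png

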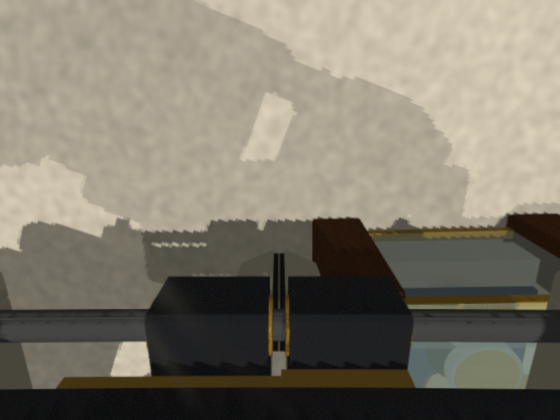

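The finger bears on the front-left post and the force is about 13 N, so it is sliding and turning. I'll carry on round the arc.

```bash

python3 -m handwheel '0 0.03 0 0 0 0.004 -1; 0 0.07 0 0 0 0.009 -1; 0 0.1 0 0 0 0.014 -1; 0 0.14 0 0 0 0.019 -1; 0 0.17 0 0 0 0.024 -1; 0 0.2 0 0 0 0.029 -1; 0 0.24 0 0 0 0.034 -1; 0 0.27 0 0 0 0.039 -1'
python3 -m handwheel '0 0.03 0 0 0 0.004 -1; 0 0.07 0 0 0 0.009 -1; 0 0.1 0 0 0 0.014 -1; 0 0.14 0 0 0 0.019 -1; 0 0.17 0 0 0 0.024 -1; 0 0.2 0 0 0 0.029 -1; 0 0.24 0 0 0 0.034 -1; 0 0.27 0 0 0 0.039 -1'
cat > look.py <<'E'
import sys
from h import *
np.set_printoptions(precision=1,suppress=True)
p=viewer.capture("top"); save(p,sys.argv[4])
v,f,n=showpose(p,[float(a) for a in sys.argv[1:4]]); print("pose",v,f,n)
t=bot.get_obs()["tool_pos"];a=np.radians(v[2]);r=t[:2]-v[:2]
print("tcp in showcase",r@[np.cos(a),np.sin(a)],r@[-np.sin(a),np.cos(a)],t)
b=p["frame"][110:290,180:420,::-1].copy()
c,s=np.cos(a),np.sin(a);b=cv2.resize(b,None,fx=3,fy=3)
for A in(-70,70):
  for B in(-110,110):
    q=w2px(p,[[v[0]+c*A-s*B,v[1]+s*A+c*B,85]])[0]; cv2.circle(b,(int((q[0]-180+.5)*3),int((q[1]-110+.5)*3)),3,(0,255,0),1)
cv2.imwrite('pics/c'+sys.argv[4],b)
E
python3 look.py 625 -15 7 t2.png
```

```text
time: 5.8
tool_pos: [507.5, 64.4, 40.2]
tcp_rot: [-3.134, -0.002, 1.799]
contact_force: [-11.9, 1.6, 4.8]
grip_width: 0.3
finger_force: 5.4
time: 6.47
tool_pos: [534.1, 70.8, 40.2]
tcp_rot: [-3.134, -0.002, 1.677]
contact_force: [-11.2, 3.2, 4.1]
grip_width: 0.8
finger_force: 5.3
pose [641.1  -9.3   8.8] 4806.283333333334 664.9411764705882
tcp in showcase -92.68034367971842 95.52169647168108 [534.9  70.8  40.3]
```

View pics/ct2.png

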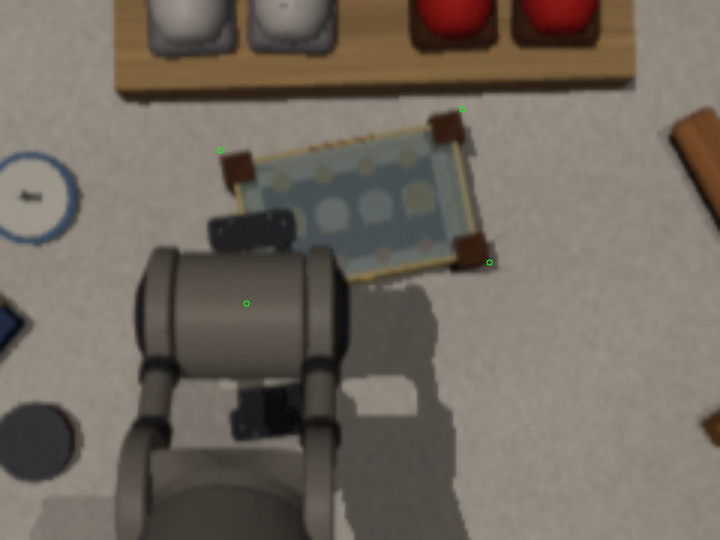

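View pics/ct3.png

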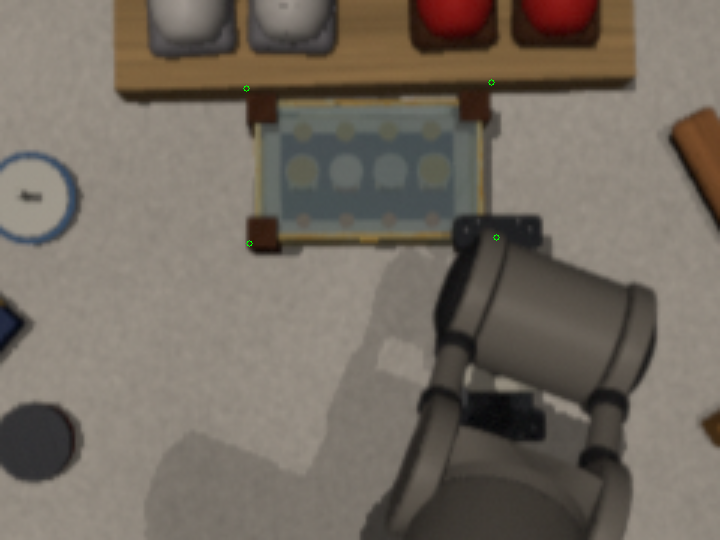

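```bash

python3 -m handwheel '0.05 0.2 0 0 0 0 -1; 0.05 0.4 0 0 0 0 -1; 0.05 0.5 0 0 0 0 -1; 0.05 0.54 0 0 0 0 -1; 0.05 0.57 0 0 0 0 -1; 0.05 0.59 0 0 0 0 -1; 0.05 0.61 0 0 0 0 -1; 0.05 0.64 0 0 0 0 -1'
python3 -m handwheel '0 -0.1 0 0 0 0 -1; 0 -0.3 0 0 0 0 -1; 0.35 -0.35 0 0 0 0 -1; 0.7 -0.35 0 0 0 0 -1; 1 -0.35 0 0 0 0 -1; 1 -0.35 0 0 0 0 -1' >/dev/null
python3 -m handwheel '0.35 0 0 0 0 0 -1; 0.7 0 0 0 0 0 -1; 0.93 0 0 0 0 0 -1; 0.93 0.15 0 0 0 0 -1; 0.93 0.22 0 0 0 0 -1; 0.93 0.26 0 0 0 0 -1; 0.93 0.28 0 0 0 0 -1; 0.93 0.3 0 0 0 0 -1'
python3 -m handwheel '0 0.02 0 0 0 0 -1; 0 0.04 0 0 0 0 -1; 0 0.05 0 0 0 0 -1; 0 0.06 0 0 0 0 -1; 0 0.07 0 0 0 0 -1'
python3 - <<'E'
from h import *
p=viewer.capture("top"); save(p,"t4.png"); b=p["frame"][125:225,220:380,::-1]; cv2.imwrite('pics/ct4.png',cv2.resize(b,None,fx=5,fy=5,interpolation=cv2.INTER_CUBIC))
E
```

```text
time: 9.4
tool_pos: [588.7, -117.0, 40.6]
tcp_rot: [-3.134, -0.001, 1.571]
contact_force: [-11.5, -2.9, 6.4]
grip_width: 0.5
finger_force: 6.2
time: 10.57
tool_pos: [586.9, 74.3, 40.4]
tcp_rot: [-3.139, 0.0, 1.569]
contact_force: [-8.6, -0.0, 6.6]
grip_width: 0.2
finger_force: 4.5
time: 10.98
tool_pos: [590.9, 75.2, 40.5]
tcp_rot: [-3.134, -0.001, 1.569]
contact_force: [-12.5, 2.3, 9.0]
grip_width: 0.4
finger_force: 6.5
```

View pics/ct4.png

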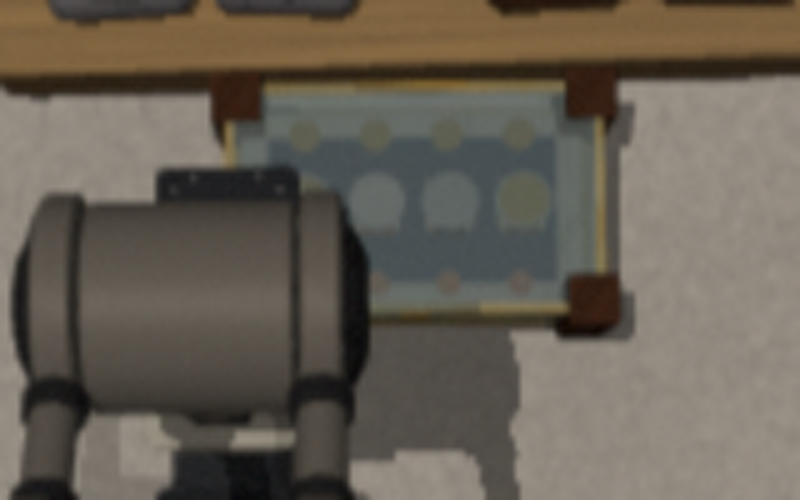

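Both back posts now look close to the step. The post tops at (237,97) and (590,92) overlap the step's face through parallax. The finger forces are still at sliding level, about 12 N, so there is no contact yet.

```bash

python3 -m handwheel '0 0.02 0 0 0 0 -1; 0 0.03 0 0 0 0 -1; 0 0.04 0 0 0 0 -1'
python3 -m handwheel '0 -0.1 0 0 0 0 -1; 0 -0.3 0 0 0 0 -1; -0.35 -0.35 0 0 0 0 -1; -0.7 -0.35 0 0 0 0 -1; -1 -0.35 0 0 0 0 -1; -1 -0.35 0 0 0 0 -1' >/dev/null
python3 -m handwheel '-0.35 0 0 0 0 0 -1; -0.7 0 0 0 0 0 -1; -0.93 0 0 0 0 0 -1; -0.93 0.15 0 0 0 0 -1; -0.93 0.22 0 0 0 0 -1; -0.93 0.26 0 0 0 0 -1; -0.93 0.28 0 0 0 0 -1; -0.93 0.29 0 0 0 0 -1'
python3 -m handwheel '0 0.01 0 0 0 0 -1; 0 0.02 0 0 0 0 -1; 0 0.03 0 0 0 0 -1; 0 0.04 0 0 0 0 -1'
```

```text
time: 11.28
tool_pos: [594.9, 75.5, 40.5]
tcp_rot: [-3.134, -0.001, 1.569]
contact_force: [-12.5, 4.0, 8.5]
grip_width: 0.5
finger_force: 6.6
time: 12.45
tool_pos: [591.0, -117.2, 40.4]
tcp_rot: [-3.138, 0.0, 1.571]
contact_force: [-8.5, -4.7, 4.3]
grip_width: 0.4
finger_force: 4.2
time: 12.78
tool_pos: [593.4, -117.3, 40.5]
tcp_rot: [-3.135, 0.0, 1.571]
contact_force: [-11.2, -4.2, 6.7]
grip_width: 0.1
finger_force: 5.7
```

```bash

python3 -m handwheel '0 0.01 0 0 0 0 -1; 0 0.02 0 0 0 0 -1; 0 0.03 0 0 0 0 -1'
python3 -m handwheel '0 0.01 0 0 0 0 -1; 0 0.015 0 0 0 0 -1; 0 0.02 0 0 0 0 -1'
```

```text
time: 13.03
tool_pos: [596.4, -117.4, 40.4]
tcp_rot: [-3.135, 0.0, 1.571]
contact_force: [-10.7, -4.5, 5.3]
grip_width: 0.3
finger_force: 5.8
time: 13.28
tool_pos: [598.2, -117.4, 40.5]
tcp_rot: [-3.134, 0.0, 1.572]
contact_force: [-12.5, -5.4, 5.7]
grip_width: -0.1
finger_force: 6.7
```

```bash

python3 -m handwheel '0 0.005 0 0 0 0 -1; 0 0.01 0 0 0 0 -1'
python3 -m handwheel '0 0.005 0 0 0 0 -1; 0 0.01 0 0 0 0 -1'
```

```text
time: 13.45
tool_pos: [599.0, -117.5, 40.4]
tcp_rot: [-3.134, 0.0, 1.572]
contact_force: [-13.2, -5.8, 7.1]
grip_width: 0.4
finger_force: 6.8
time: 13.62
tool_pos: [598.9, -117.5, 40.4]
tcp_rot: [-3.132, 0.0, 1.572]
contact_force: [-18.6, -5.7, 10.7]
grip_width: 0.2
finger_force: 9.7
```

The right end has met the step: the TCP stopped at 599 and the force rose to 18.6 N. Next is the left.

```bash

python3 -m handwheel '0 -0.1 0 0 0 0 -1; 0 -0.3 0 0 0 0 -1; 0.35 -0.35 0 0 0 0 -1; 0.7 -0.35 0 0 0 0 -1; 1 -0.35 0 0 0 0 -1; 1 -0.35 0 0 0 0 -1' >/dev/null
python3 -m handwheel '0.35 0 0 0 0 0 -1; 0.7 0 0 0 0 0 -1; 0.93 0 0 0 0 0 -1; 0.93 0.15 0 0 0 0 -1; 0.93 0.22 0 0 0 0 -1; 0.93 0.26 0 0 0 0 -1; 0.93 0.28 0 0 0 0 -1; 0.93 0.29 0 0 0 0 -1'
python3 -m handwheel '0 0.01 0 0 0 0 -1; 0 0.02 0 0 0 0 -1'
python3 -m handwheel '0 0.005 0 0 0 0 -1; 0 0.01 0 0 0 0 -1'
```

```text
time: 14.78
tool_pos: [597.1, 74.6, 40.4]
tcp_rot: [-3.14, -0.0, 1.569]
contact_force: [-3.3, 1.1, 1.9]
grip_width: 0.6
finger_force: 1.9
time: 14.95
tool_pos: [597.0, 74.6, 40.4]
tcp_rot: [-3.136, 0.0, 1.569]
contact_force: [-12.6, -0.2, 8.2]
grip_width: 0.5
finger_force: 6.4
time: 15.12
tool_pos: [597.0, 74.6, 40.5]
tcp_rot: [-3.134, 0.0, 1.57]
contact_force: [-14.7, -0.3, 10.4]
grip_width: -0.2
finger_force: 7.6
```

```bash

python3 -m handwheel '0 0.01 0 0 0 0 -1; 0 0.02 0 0 0 0 -1'
python3 -m handwheel '0 -0.1 0 0 0 0 -1; 0 -0.3 0 0 0 0 -1; -0.35 -0.35 0 0 0 0 -1; -0.7 -0.35 0 0 0 0 -1; -1 -0.35 0 0 0 0 -1; -1 -0.35 0 0 0 0 -1' >/dev/null
python3 -m handwheel '-0.35 0 0 0 0 0 -1; -0.7 0 0 0 0 0 -1; -0.93 0 0 0 0 0 -1; -0.93 0.15 0 0 0 0 -1; -0.93 0.25 0 0 0 0 -1; -0.93 0.3 0 0 0 0 -1; -0.93 0.32 0 0 0 0 -1; -0.93 0.33 0 0 0 0 -1'
python3 -m handwheel '0 0.01 0 0 0 0 -1; 0 0.02 0 0 0 0 -1'
```

```text
time: 15.28
tool_pos: [596.9, 74.6, 40.5]
tcp_rot: [-3.129, 0.0, 1.57]
contact_force: [-25.0, -1.1, 16.0]
grip_width: 0.5
finger_force: 12.7
time: 16.45
tool_pos: [599.1, -117.9, 40.4]
tcp_rot: [-3.138, 0.0, 1.57]
contact_force: [-7.1, -4.2, 2.9]
grip_width: 0.5
finger_force: 3.9
time: 16.62
tool_pos: [599.0, -117.9, 40.4]
tcp_rot: [-3.134, 0.0, 1.571]
contact_force: [-15.3, -4.4, 9.2]
grip_width: 0.4
finger_force: 8.1
```

Both ends are against the step: 25 N on the left and 15 N on the right produced no movement. I'll retract and check.

```bash

python3 -m handwheel '0 -0.1 0 0 0 0 -1; 0 -0.4 0 0 0 0 -1; 0 -0.8 0 0 0 0 -1; 0 -1 0 0 0 0 -1; 0 -1 0 0 0 0 -1' >/dev/null
python3 -m handwheel '0 -0.2 -0.3 0 0 0 -1; 0 -0.6 -0.6 0 0 0 -1; 0 -0.9 -0.9 0 0 0 -1; 0 -0.9 -0.9 0 0 0 -1; 0 -0.9 -0.9 0 0 0 -1'
python3 - <<'E'
from h import *
p=viewer.capture("top"); save(p,"t5.png"); b=p["frame"][110:260,160:460,::-1]
cv2.imwrite('pics/ct5.png',cv2.resize(b,None,fx=2.6,fy=2.6,interpolation=cv2.INTER_CUBIC))
E
```

```text
time: 17.45
tool_pos: [412.6, -117.8, 132.8]
tcp_rot: [3.138, 0.002, 1.57]
contact_force: [0.9, -1.0, 0.9]
grip_width: 0.6
finger_force: 0.0
```

View pics/ct5.png

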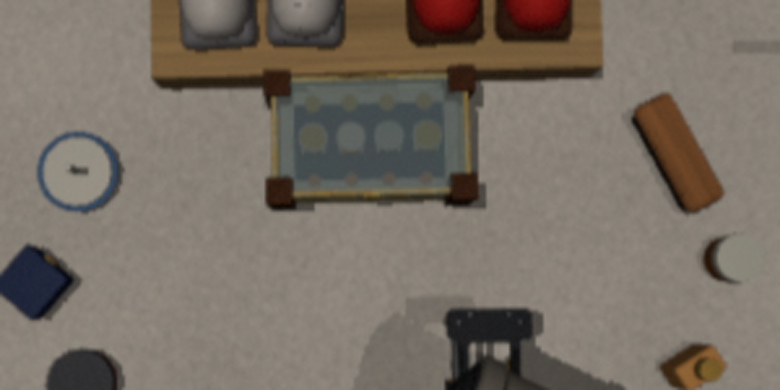

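The showcase's back posts, at (277,83) and (461,78), lie parallel to the step's front edge and touch it. They sit well inside the step's ends at columns 152 and 600, and nothing else has been disturbed.

```bash
python3 -c "
from plant import bot
print(bot.close_job())"
```

```text
the job is handed in; nothing more can be done
None
```

The showcase's back now stands flush against the front edge of the shoe step, with neither end past it; I pushed it only on its two front posts, left the small things alone, and handed the job in at about 17.5 s.

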